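# Lid the toppled canister, then hold its outer cover up

## Robot

A 6-joint arm with a two-finger parallel gripper is mounted at the origin on the work surface; the furniture and walls round the work are solid. World frame = base frame: x ahead of the robot, y to its left, z up, the work surface at z = 0. Lengths are in m, angles in rad, forces in N, time in s.
With the tool pointing down it reaches from about 0.275 to 0.725 m from the base axis. Payload 5.6 kg.
Tool frame: the origin (TCP) lies at the very end of the fingers, on their centre line; the grasp point (between the pads) lies 19 mm behind it (env.tcp_to_grasp is the distance from the TCP to the grasp point, in m); x points along the fingers, z is the direction in which the jaws open and shut, and the axes are right-handed (so a half turn about x gives the same grasp; the last joint's range is limited). The gripper opens to 85 mm and grips with 20 to 120 N. Pads are 22 mm wide; open, the fingers measure 114 mm over their backs; the gripper's body (76 mm by 85 mm) begins 54 mm behind the grasp point. The pads swing forward as they close: fully open they stand 13 mm farther back than shut.
Start: joints at [1.519, 0.255, 0.108, 0, -1.424, -0.285], TCP at [0.182, 0.519, 0.231] pointing down, gripper open.
Joint ranges: [-2.95, 2.95], [-1.21, 1.97], [-1.09, 1.5], [-2.87, 1.71], [-2.94, -0.07], [-3.05, 3.05]. Speed limits (rad/s): [2.57, 2.57, 3.14, 3.14, 3.14, 3.14].

## Interface

Orientations are given as a rotation vector (axis times angle).
In Python, from station import env, vision gives the robot as it stands.
- The arm moves only by the tool carry_out, never from a script. Its arguments are lists of equal length, an entry for each row: "delta_pos": the shift along the tool's x, y, z in mm, a list of three; "turn": the turn about the tool's x in degrees. In form: {"delta_pos": [[x, y, z], ...], "turn": [turn, ...]}. A call has 1 to 5 rows; each row is the pose to reach, as a shift and turn from the pose commanded when the call began, along the tool's axes at that moment; what a row does not reach only later rows make up. A row lasts 1/8 s, in which the tool goes at most 62.5 mm and 10.7 degrees, less where a joint would pass 70% of its speed; a pose out of reach is approached as far as the arm can. A call with a gripper value outside its range is refused whole. "grip" is the closure, from -1 (fully open) to 1 (shut), set as the call begins (left out, the last holds). The fingers move at their own pace and stop on an object; "newtons" is the grip in N (left out, the last holds). Time passes only in rows, so rows that repeat a pose let the fingers close. It gives the time, the measured TCP pose, the force and the opening at its end, in the units of the state.
- env.get_obs(): the state, without advancing time (a new reading comes with each control period).
- vision.read_camera(name): name is "scene" or "top"; returns a dict with "color" (420x560x3 uint8, red, green, blue), "z_map" (420x560 float32, m along the optical axis (not along the pixel's ray), 0 where there is no reading), "camera_matrix" (3x3 intrinsics, pixels), "R" (3x3) and "t" (3): a world point X has camera coordinates R X + t. Camera axes: x right, y down, z forward; pixel columns grow to the right and rows downward; lengths in m; the calibration is good to about 2 mm. A picture is of the moment at which its call begins.
- env.hand_in(): hands the job in, once; it reports no verdict.
The state is a dict: "t": time; "joints": joint angles; "dq": joint speeds; "effort": joint torques, N m; "eef_pos": TCP position; "tool_rot": TCP orientation; "wrist_force": force on the tool from outside, world axes, zero at the start; "moment": the same for the moment, N m; "opening": finger opening in m.
Only numpy, scipy, OpenCV 4.12 (cv2) and the standard library are available. Lean on these libraries where they do the work, as an engineer would, in place of code of your own. Each camera call takes 0.05 s, during which the arm holds its last target. There are 200 camera calls.

## Task

Stand the toppled square canister upright on the bench and close it with its nested lids: carry the pair as one by the inner lid's wooden knob, which pokes up through the hole in the outer cover, and lower it until the inner lid sits fully home in the canister's mouth with the cover still on it. Then take hold of the outer cover by its rim and lift it alone off the knob, leaving the inner lid seated in the upright canister, and finish while still holding the cover up, level and well clear above the knob (about 10 cm above where it sat). Do not take the cover off the inner lid before that, and leave the salt cellar, the flour dredger and the tin where they stand.

Things in the scene. Friction and masses are not known exactly. Their poses are not given: they have to be found in the camera images.
- canister_mouth (a point): Centre of the mouth rim of the plain metal canister (0.3 kg, 80 mm tall): hollow body 60 x 60 mm square and 62 mm tall, then a round neck 49 mm across, 18 mm tall, its open mouth 43 mm wide inside (about 41 clear). z points out of the mouth along the axis (up when it stands). At the start it lies on one flat side, mouth roughly away from the robot.
- canister_center (a point): Centre of the same canister, on its axis, 40 mm from its base; z points towards the mouth, x and y are normal to the square sides.
- lid_knob (a point): Centre of the part of the inner lid's wooden knob that shows above the cover; z points up. The knob is a cylinder 14 mm across and shows 26 mm above the cover (top 13 mm above this point). The lid's flange (49 mm across, 4 mm thick) has its underside 21 mm below this point; it rests on the canister's rim when home.
- cover_center (a point): Centre of the outer cover, half-way up; z up. A loose round metal cap (80 g), 62 mm across, 16 mm tall, open below, with a centre hole 21 mm wide in its 4 mm top. It only rests on the inner lid's flange, with 3 mm sideways play, so lifting the knob carries both and lifting the cover carries it alone. Nested, this point is 21 mm below lid_knob.
- canister: The canister itself; origin at the centre of its base, z towards the mouth.
- inner_lid: The inner lid (metal, 0.12 kg): below the flange a plug 14 mm deep, 37 mm across, tapering to 28 mm at its foot, goes into the mouth. Origin at the centre of the foot, 35 mm below lid_knob, z up. At the start it stands on its plug on the bench, with the cover on it.
- cover: The outer cover; origin at the centre of its lower rim, 8 mm below cover_center, z up. On the closed canister this rim is 10 mm above the canister's square shoulder.
- salt_cellar: Bystander: round wooden salt cellar, 85 mm across, 62 mm tall, origin under its centre.
- flour_dredger: Bystander: grey metal flour dredger with a handle, 74 x 109 x 104 mm, origin under its centre.
- tin_2: Bystander: short round food tin, 75 mm across, 58 mm tall, origin under its centre.

How it is judged:
By the outcome, as a careful person would: the job done as asked, in the order asked, and still so for the second after the job is handed in, while the arm keeps its last pose, push and grip.
It also fails if it takes over 72 s, if anything falls off the work surface, if the arm or the gripper's body presses on something with over 40 N, if the wrist force passes 120 N, or if a joint passes its speed limit or range.

## Working session

There is one attempt and no reset: what is moved stays moved. The work goes in short steps, Python scripts to look and compute and a tool call to move; the robot and the scene stay as the last step left them, time stands still between calls to the robot, and variables do not carry over. Pictures are saved under pics/ and viewed, about 8 in all and at most 12, crops included, and the job is handed in when it is done.

Besides the shell and the picture viewer there is one more tool, called after "Request:" by a JSON object that holds its "api" and its "payload". carry_out: Moves the arm, as the interface text tells. Its arguments: {"type":"object","properties":{"delta_pos":{"type":"array"},"turn":{"type":"array"},"grip":{"type":"number"},"newtons":{"type":"number"}},"required":["delta_pos","turn"]}

```bash
mkdir -p pics; ls
cat > look.py <<'E'
import sys,numpy as np,cv2
from station import env,vision
def snap(n,tag):
    c=vision.read_camera(n); np.savez(f'{tag}_{n}.npz',**c); cv2.imwrite(f'pics/{tag}_{n}.png',c['color'][:,:,::-1]); return c
def cloud(c):
    z=c['z_map'].astype(float); v,u=np.mgrid[:z.shape[0],:z.shape[1]]; K=c['camera_matrix']
    P=np.stack([(u-K[0,2])/K[0,0]*z,(v-K[1,2])/K[1,1]*z,z],-1)
    W=(P-c['t'])@c['R']; W[z==0]=np.nan; return W
E
python3 - <<'E'
from look import *
for n in('scene','top'):
    c=snap(n,'a'); print(n,c['camera_matrix'].round(1).tolist(),(-c['R'].T@c['t']).round(3),c['R'].round(3).tolist())
o=env.get_obs(); print(o); 
a=[cv2.imread(f'pics/a_{n}.png') for n in('scene','top')]
E
```

```text
pics
scene [[398.1, 0.0, 276.7], [0.0, 398.1, 214.6], [0.0, 0.0, 1.0]] [0.115 0.463 0.674] [[-0.745, -0.667, -0.01], [-0.459, 0.525, -0.717], [0.483, -0.529, -0.697]]
top [[422.3, 0.0, 287.9], [0.0, 422.3, 206.6], [0.0, 0.0, 1.0]] [0.367 0.01  1.115] [[0.005, -1.0, 0.02], [-0.983, -0.008, -0.182], [0.182, -0.019, -0.983]]
{'t': 0.1, 'joints': array([ 1.51858530e+00,  2.55698203e-01,  1.07142741e-01, -4.17464599e-04,
       -1.42390625e+00, -2.84597207e-01]), 'dq': array([-0.00010668, -0.00103227,  0.0054336 , -0.00031469, -0.00094049,
        0.00011773]), 'effort': array([-1.96041517e-03, -3.87603092e+01,  2.38472646e+01,  5.37774235e+00,
       -3.81755439e-03,  4.63873846e-06]), 'eef_pos': array([0.18156744, 0.51870024, 0.23048496]), 'tool_rot': array([ 1.45141793,  1.02946299, -1.4538347 ]), 'wrist_force': array([-0.58180635,  0.85845827, -0.4276647 ]), 'moment': array([-0.00465398, -0.00194457, -0.00694652]), 'opening': 0.0852821594165144}
```

View pics/a_scene.png

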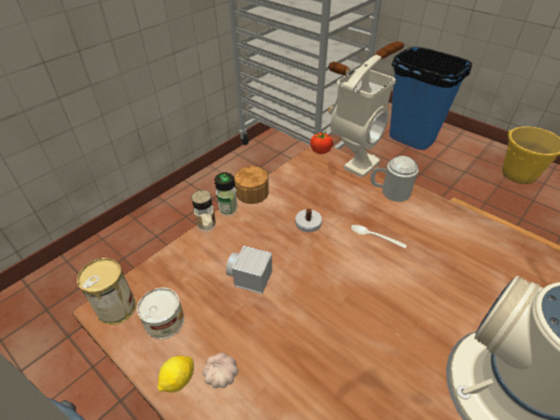

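View pics/a_top.png

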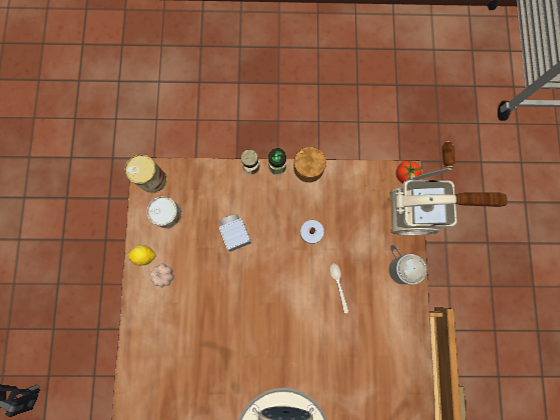

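The scene view shows the toppled canister at about (252,270), its neck pointing left to (233,262), and the nested lids with the dark knob at (308,218). In the top view the canister is at (235,233) with its neck at (229,218), and the lids are at (312,231).

Run:
```python
from look import *
for n,cb,lb in(('scene',(215,235,285,300),(285,195,335,240)),('top',(210,205,260,260),(292,212,332,252))):
    c=dict(np.load(f'a_{n}.npz')); W=cloud(c)
    if n=='top': print('bench z',np.nanmedian(W[270:300,200:260,2]))
    else: print('bench z',np.nanmedian(W[300:330,280:320,2]))
    def sub(b): return W[b[1]:b[3],b[0]:b[2]].reshape(-1,3), c['color'][b[1]:b[3],b[0]:b[2]].reshape(-1,3)
    P,C=sub(cb); print('can zmax',np.nanpercentile(P[:,2],[90,97,99]).round(4))
    m=(P[:,2]>.054)&(P[:,2]<.068); r=cv2.minAreaRect(P[m][:,:2].astype(np.float32)*1000); print('topface',m.sum(),r,'mean z',P[m][:,2].mean())
    m=(P[:,2]>.015)
    q=P[m]; print('all ext', cv2.minAreaRect(q[:,:2].astype(np.float32)*1000))
    m=(P[:,2]>.043)&(P[:,2]<.0535); print('neck?',m.sum(),P[m].mean(0).round(4))
    L,C=sub(lb)
    m=(L[:,2]>.016)&(L[:,2]<.027); print('cover top',m.sum(),cv2.minEnclosingCircle(L[m][:,:2].astype(np.float32)*1000),L[m][:,2].mean())
    m=(L[:,2]>.034); print('knob',m.sum(),L[m].mean(0).round(4),L[m][:,2].max())
```

```text
bench z -0.0003373893306818245
can zmax [0.0595 0.0608 0.0614]
topface 831 ((500.31884765625, 129.51031494140625), (79.46588134765625, 62.556331634521484), 22.8671932220459) mean z 0.05940093622746229
all ext ((500.9802551269531, 129.78924560546875), (81.08951568603516, 62.556331634521484), 22.8671932220459)
neck? 214 [0.4984 0.145  0.0488]
cover top 374 ((505.28790283203125, -71.793701171875), 32.68355178833008) 0.021427265789165123
knob 43 [ 0.5032 -0.0688  0.044 ] 0.04981672735463809
bench z 0.0004549944400117792
can zmax [0.0608 0.0627 0.0641]
topface 632 ((500.3838806152344, 129.16925048828125), (79.28742980957031, 61.37532043457031), 22.557912826538086) mean z 0.06031681202000352
all ext ((500.7347412109375, 129.51170349121094), (80.73912048339844, 61.44731903076172), 22.90850067138672)
neck? 88 [0.5199 0.1367 0.0498]
cover top 394 ((504.7488708496094, -72.17522430419922), 30.801340103149414) 0.022158069772422784
knob 25 [ 0.504  -0.0708  0.0478] 0.05154469135169078
```

Both views agree: the canister centre is (0.5007, 0.1295) with its axis at 22.8°, and its 80 x 61 extent and 60 mm top fit the text. The lid is at (0.5045, -0.071), with cover top 22 mm and knob top about 50 mm. I'll write a helper for the tool deltas next.

```bash
cat > go.py <<'E'
import sys,numpy as np
from scipy.spatial.transform import Rotation as Ro
from station import env
def plan(p,jaw):   # target TCP (m), jaw azimuth deg
    o=env.get_obs(); R=Ro.from_rotvec(o['tool_rot']).as_matrix()
    d=R.T@(np.array(p)-o['eef_pos'])*1000
    a=np.deg2rad(jaw); zl=R.T@[np.cos(a),np.sin(a),0]
    t=np.rad2deg(np.arctan2(-zl[1],zl[2])); t2=(t+90)%180-90
    print('t',round(o['t'],2),'pos',o['eef_pos'].round(4),'R',R.round(3).tolist(),'j',o['joints'].round(2),'F',o['wrist_force'].round(1),'open',round(o['opening'],4)); print('delta',d.round(1),'turn',t2.round(1))
if __name__=='__main__': a=list(map(float,sys.argv[1:])); plan(a[:3],a[3])
E
python3 go.py 0.5376 0.145 0.12 112.8
```

```text
t 0.1 pos [0.1816 0.5187 0.2305] R [[-0.0, 0.944, -0.331], [-0.002, -0.331, -0.944], [-1.0, 0.0, 0.002]] j [ 1.52  0.26  0.11 -0.   -1.42 -0.28] F [-0.6  0.9 -0.4] open 0.0853
delta [110.9 459.5 234.8] turn -42.1
```

Request:
{"api": "carry_out", "payload": {"delta_pos": [[20, 55, 28], [30, 105, 54], [40, 155, 80], [50, 205, 105], [60, 255, 130]], "turn": [-9, -18, -27, -36, -42], "grip": -1, "newtons": 20}}

```text
t: 0.72
eef_pos: [0.3802, 0.3105, 0.1708]
tool_rot: [0.909, 1.373, -0.91]
wrist_force: [0.4, 0.3, -0.8]
opening: 0.0856
```

```bash
python3 go.py 0.5376 0.145 0.12 112.8
```

```text
t 0.72 pos [0.3802 0.3105 0.1708] R [[-0.0, 0.921, 0.39], [-0.0, 0.39, -0.921], [-1.0, -0.0, 0.0]] j [ 1.    0.17 -0.16 -0.   -1.24  0.97] F [ 0.4  0.3 -0.8] open 0.0856
delta [ 50.8  80.4 213.8] turn 0.2
```

Request:
{"api": "carry_out", "payload": {"delta_pos": [[10, 20, 50], [20, 40, 100], [35, 60, 150], [50, 80, 205], [50, 80.5, 214]], "turn": [0, 0, 0, 0, 0]}}

```text
t: 1.35
eef_pos: [0.5368, 0.1427, 0.119]
tool_rot: [0.913, 1.372, -0.919]
wrist_force: [-0.3, 1.1, -0.8]
opening: 0.0857
```

```bash
python3 go.py 0.5376 0.145 0.017 112.8
python3 - <<'E'
from look import *
snap('scene','b')
c=cv2.imread('pics/b_scene.png')[150:360,140:420]; cv2.imwrite('pics/b_crop.png',cv2.resize(c,None,fx=2.5,fy=2.5))
E
```

```text
t 1.35 pos [0.5368 0.1427 0.119 ] R [[-0.004, 0.924, 0.382], [-0.002, 0.382, -0.924], [-1.0, -0.004, 0.0]] j [ 0.54  0.33 -0.08 -0.   -1.16  1.42] F [-0.3  1.1 -0.8] open 0.0857
delta [102.    2.   -1.9] turn -0.3
```

View pics/b_crop.png

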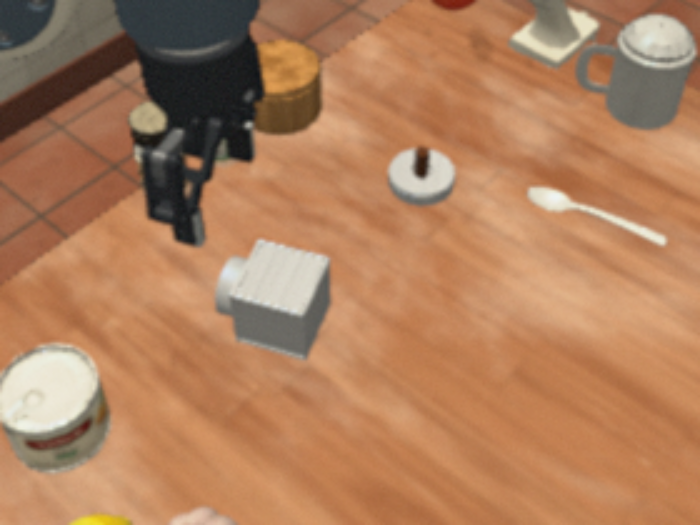

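The crop shows the open gripper just above and ahead of the canister, whose neck is at crop (230,285). The jaws straddle its axis, so I'll descend and grip the neck's outer end lightly.

Request:
{"api": "carry_out", "payload": {"delta_pos": [[40, 0, 0], [75, 0, 0], [103, 0, 0], [103, 0, 0], [103, 0, 0]], "turn": [0, 0, 0, 0, 0]}}

```text
t: 2.02
eef_pos: [0.537, 0.1468, 0.0198]
tool_rot: [0.913, 1.37, -0.91]
wrist_force: [-0.3, -0.3, 0.5]
opening: 0.0859
```

Request:
{"api": "carry_out", "payload": {"delta_pos": [[0, 0, 0], [0, 0, 0], [0, 0, 0], [0, 0, 0], [0, 0, 0]], "turn": [0, 0, 0, 0, 0], "grip": 1, "newtons": 20}}

```text
t: 2.65
eef_pos: [0.5373, 0.1461, 0.0195]
tool_rot: [0.914, 1.37, -0.911]
wrist_force: [-0.3, 0.4, 4.2]
opening: 0.0487
```

```bash
python3 go.py 0.5376 0.145 0.017 112.8
python3 - <<'E'
from look import *
snap('scene','c')
c=cv2.imread('pics/c_scene.png')[210:320,180:310]; cv2.imwrite('pics/c_crop.png',cv2.resize(c,None,fx=4,fy=4))
E
```

```text
t 2.65 pos [0.5373 0.1461 0.0195] R [[0.002, 0.922, 0.386], [0.001, 0.386, -0.922], [-1.0, 0.002, 0.0]] j [ 0.55  0.42 -0.22  0.   -0.92  1.42] F [-0.3  0.4  4.2] open 0.0487
delta [ 2.5 -0.1  1.2] turn -0.1
```

View pics/c_crop.png

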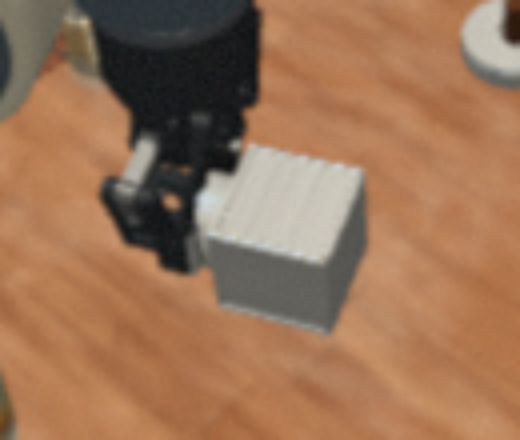

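The jaws hold the neck end at a 48.7 mm opening (the crop shows the pads on the neck at about (205,200)). I'll lift slowly so the body can swing down.

Request:
{"api": "carry_out", "payload": {"delta_pos": [[-8, 0, 0], [-18, 0, 0], [-28, -3, 0], [-38, -6, 0], [-48, -10, 0]], "turn": [0, 0, 0, 0, 0]}}

```text
t: 3.32
eef_pos: [0.5268, 0.1418, 0.067]
tool_rot: [0.913, 1.371, -0.913]
wrist_force: [-0.2, -0.5, -1.7]
opening: 0.0486
```

Request:
{"api": "carry_out", "payload": {"delta_pos": [[-10, 0, 0], [-20, 0, 0], [-30, 0, 0], [-30, 0, 0], [-30, 0, 0]], "turn": [0, 0, 0, 0, 0]}}

```text
t: 3.95
eef_pos: [0.5268, 0.1419, 0.0959]
tool_rot: [0.912, 1.371, -0.913]
wrist_force: [-0.1, -0.1, -3.1]
opening: 0.0488
```

```bash
python3 go.py 0.5376 0.145 0.017 112.8
python3 - <<'E'
from look import *
snap('scene','d')
c=cv2.imread('pics/d_scene.png')[190:320,150:310]; cv2.imwrite('pics/d_crop.png',cv2.resize(c,None,fx=4,fy=4))
E
```

```text
t 3.95 pos [0.5268 0.1419 0.0959] R [[-0.001, 0.923, 0.386], [-0.0, 0.386, -0.923], [-1.0, -0.001, -0.0]] j [ 0.55  0.33 -0.15 -0.   -1.1   1.42] F [-0.1 -0.1 -3.1] open 0.0488
delta [78.9 11.2  1.3] turn -0.1
```

View pics/d_crop.png

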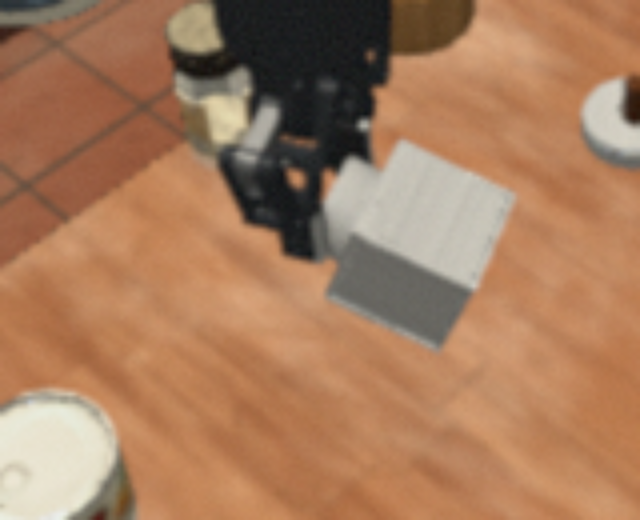

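The canister is held by its neck (crop (345,205)) and has swung only part way. I'll measure the tilt from depth.

```bash
cat > tilt.py <<'E'
from look import *
def tilt(tag):
    o=env.get_obs(); tcp=o['eef_pos']; a=np.deg2rad(22.8); ax=np.array([np.cos(a),np.sin(a),0]); la=np.array([-ax[1],ax[0],0])
    for n in('scene','top'):
        W=cloud(snap(n,tag)); Q=W-np.array([tcp[0],tcp[1],0]); s=Q@ax; l=Q@la; z=W[...,2]
        m=(abs(l)<.02)&(s<-.012)&(s>-.12)&(z>.008)&(z<tcp[2]+.06)
        p=np.c_[s[m],z[m]]*1000; b=[]
        for k in range(-115,-10,8):
            q=p[(p[:,0]>=k)&(p[:,0]<k+8)]
            if len(q)>3: b.append((k+4,round(float(np.median(q[:,1])),1),round(float(q[:,1].max()),1),len(q)))
        print(n,'TCPz',tcp[2].round(4),b)
E
python3 -c "
from tilt import *
tilt('e')"
```

```text
scene TCPz 0.0958 [(-87, 109.3, 110.7, 17), (-79, 110.4, 113.3, 76), (-71, 113.3, 116.6, 80), (-63, 116.2, 119.6, 74), (-55, 118.9, 121.7, 78), (-47, 122.1, 124.6, 79), (-39, 125.1, 127.8, 77), (-31, 128.1, 131.2, 77), (-23, 123.9, 129.4, 47), (-15, 124.5, 128.6, 66)]
top TCPz 0.0958 [(-87, 110.9, 114.3, 19), (-79, 111.2, 116.7, 59), (-71, 114.3, 119.8, 57), (-63, 117.5, 120.7, 59), (-55, 119.6, 126.3, 63), (-47, 122.6, 127.4, 60), (-39, 126.3, 133.4, 63), (-31, 129.1, 135.1, 61), (-23, 125.0, 131.0, 45), (-15, 121.6, 127.7, 19)]
```

It has tilted only about 20° and stuck there by friction. I'll ratchet it with sharp upward starts and gentler descents, which add to gravity's torque.

Request:
{"api": "carry_out", "payload": {"delta_pos": [[-50, 0, 0], [-25, 0, 0], [0, 0, 0], [-50, 0, 0], [-25, 0, 0]], "turn": [0, 0, 0, 0, 0]}}

```text
t: 4.72
eef_pos: [0.531, 0.1432, 0.1263]
tool_rot: [0.918, 1.364, -0.903]
wrist_force: [1.6, 0.5, -3.1]
opening: 0.0484
```

Request:
{"api": "carry_out", "payload": {"delta_pos": [[25, 0, 0], [-35, 0, 0], [-10, 0, 0], [25, 0, 0], [25, 0, 0]], "turn": [0, 0, 0, 0, 0]}}

```text
t: 5.35
eef_pos: [0.5247, 0.1408, 0.0935]
tool_rot: [0.908, 1.375, -0.919]
wrist_force: [-0.6, -0.0, -2.2]
opening: 0.0484
```

```bash
python3 -c "
from tilt import *
tilt('f'); print(env.get_obs()['wrist_force'],env.get_obs()['t'])"
```

```text
scene TCPz 0.0935 [(-55, 48.1, 57.6, 72), (-47, 66.6, 79.9, 130), (-39, 90.1, 101.3, 127), (-31, 98.7, 110.5, 76), (-23, 107.7, 115.6, 85), (-15, 109.5, 112.1, 23)]
top TCPz 0.0935 [(-47, 55.4, 76.0, 77), (-39, 85.3, 100.9, 80), (-31, 100.0, 109.3, 56), (-23, 109.0, 118.5, 62), (-15, 112.8, 119.2, 15)]
[ 0.10581831  0.53271283 -1.37765453] 5.45
```

That worked: the side face is now about 70° steep, so the canister is about 20° off vertical. One more round.

Request:
{"api": "carry_out", "payload": {"delta_pos": [[-50, 0, 0], [-25, 0, 0], [0, 0, 0], [-50, 0, 0], [-25, 0, 0]], "turn": [0, 0, 0, 0, 0]}}

```text
t: 6.08
eef_pos: [0.5324, 0.1437, 0.1288]
tool_rot: [0.92, 1.362, -0.9]
wrist_force: [1.4, 1.1, -3.4]
opening: 0.0483
```

Request:
{"api": "carry_out", "payload": {"delta_pos": [[25, 0, 0], [-35, 0, 0], [-10, 0, 0], [25, 0, 0], [25, 0, 0]], "turn": [0, 0, 0, 0, 0]}}

```text
t: 6.7
eef_pos: [0.5259, 0.1413, 0.0955]
tool_rot: [0.91, 1.373, -0.916]
wrist_force: [-0.2, 0.6, -2.0]
opening: 0.0488
```

```bash
python3 -c "
from tilt import *
tilt('g'); print(env.get_obs()['wrist_force'],env.get_obs()['t'])
c=cv2.imread('pics/g_scene.png')[190:320,150:310]; cv2.imwrite('pics/g_crop.png',cv2.resize(c,None,fx=4,fy=4))"
```

```text
scene TCPz 0.0955 [(-47, 48.5, 63.3, 104), (-39, 80.0, 98.5, 181), (-31, 97.1, 108.9, 72), (-23, 106.8, 115.4, 90), (-15, 109.1, 112.5, 23)]
top TCPz 0.0955 [(-47, 41.6, 46.8, 8), (-39, 67.1, 95.5, 98), (-31, 97.3, 107.7, 63), (-23, 106.4, 117.3, 59), (-15, 113.8, 115.9, 13)]
[-0.0273262   0.34970876 -2.19500421] 6.8
```

View pics/g_crop.png

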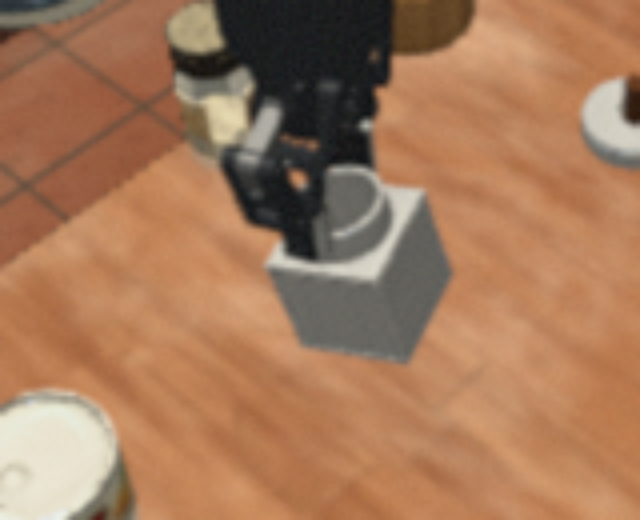

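It is about 13° off vertical and hanging by the neck in the crop (rim at (350,205)). I'll lower it onto its front edge and press lightly so it rights itself.

Request:
{"api": "carry_out", "payload": {"delta_pos": [[8, 0, 0], [16, 0, 0], [21, 0, 0], [24, 0, 0], [24, 0, 0]], "turn": [0, 0, 0, 0, 0]}}

```text
t: 7.42
eef_pos: [0.527, 0.1418, 0.0721]
tool_rot: [0.912, 1.371, -0.913]
wrist_force: [0.6, -0.3, -2.1]
opening: 0.0485
```

Request:
{"api": "carry_out", "payload": {"delta_pos": [[2, 0, 0], [4, 0, 0], [5, 0, 0], [5, 0, 0], [5, 0, 0]], "turn": [0, 0, 0, 0, 0]}}

```text
t: 8.05
eef_pos: [0.5288, 0.1423, 0.0701]
tool_rot: [0.914, 1.368, -0.909]
wrist_force: [-2.0, -1.5, 10.8]
opening: 0.0485
```

```bash
python3 -c "
from tilt import *
tilt('h'); print(env.get_obs()['wrist_force'],env.get_obs()['t'])"
```

```text
scene TCPz 0.0701 [(-47, 21.6, 36.9, 88), (-39, 52.9, 73.7, 174), (-31, 71.7, 84.5, 75), (-23, 81.2, 88.9, 86), (-15, 83.1, 87.6, 27)]
top TCPz 0.0701 [(-47, 24.3, 38.0, 49), (-39, 56.4, 75.3, 85), (-31, 72.5, 88.9, 57), (-23, 82.7, 91.2, 52), (-15, 85.0, 86.1, 6)]
[-2.446403   -0.55077145 11.10661597] 8.15
```

The base edge is on the bench and carries 11 N with the tilt nearly unchanged. The centre of mass lies behind the edge, so I'll ease off and open; it should settle flat.

Request:
{"api": "carry_out", "payload": {"delta_pos": [[-2, 0, 0], [-3, 0, 0], [-3, 0, 0]], "turn": [0, 0, 0]}}

```text
t: 8.52
eef_pos: [0.527, 0.1419, 0.0701]
tool_rot: [0.912, 1.371, -0.913]
wrist_force: [-0.7, -0.7, -0.4]
opening: 0.048
```

Request:
{"api": "carry_out", "payload": {"delta_pos": [[0, 0, 0], [0, 0, 0], [0, 0, 0], [0, 0, 0], [0, 0, 0]], "turn": [0, 0, 0, 0, 0], "grip": -0.6}}

```text
t: 9.15
eef_pos: [0.5271, 0.1419, 0.0703]
tool_rot: [0.913, 1.371, -0.913]
wrist_force: [-0.0, -0.2, -0.2]
opening: 0.0687
```

Request:
{"api": "carry_out", "payload": {"delta_pos": [[-20, 0, 0], [-60, 0, 0], [-100, 0, 0], [-130, 0, 0], [-130, 0, 0]], "turn": [0, 0, 0, 0, 0]}}

```text
t: 9.78
eef_pos: [0.5285, 0.1424, 0.2032]
tool_rot: [0.916, 1.368, -0.908]
wrist_force: [-0.1, 0.3, -1.1]
opening: 0.0683
```

Request:
{"api": "carry_out", "payload": {"delta_pos": [[0, 25, 50], [0, 50, 100], [0, 50, 150], [0, 50, 200], [0, 50, 200]], "turn": [0, 0, 0, 0, 0]}}

```text
t: 10.4
eef_pos: [0.6506, -0.0266, 0.1981]
tool_rot: [0.914, 1.372, -0.918]
wrist_force: [0.8, 1.3, -1.1]
opening: 0.0683
```

```bash
cat > can.py <<'E'
from look import *
def can(tag,x=.51,y=.135):
    for n in('scene','top'):
        c=snap(n,tag); W=cloud(c); z=W[...,2]; near=np.hypot(W[...,0]-x,W[...,1]-y)<.09
        S=W[near&(z>.056)&(z<.068)]; N=W[near&(z>.074)&(z<.086)]; F=W[near&(z>.020)&(z<.086)]
        print(n,'shoulder z',np.median(S[:,2]).round(4),'rect',cv2.minAreaRect(F[:,:2].astype(np.float32)*1000),len(S))
        if len(N)>5: print('  rim',len(N),cv2.minEnclosingCircle(N[:,:2].astype(np.float32)*1000),np.median(N[:,2]).round(4))
        A=np.c_[S[:,:2],np.ones(len(S))]; print('  slope',np.linalg.lstsq(A,S[:,2],rcond=None)[0][:2].round(3))
E
python3 go.py 0.5045 -0.071 0.12 112.8; python3 -c "
from can import *
can('i')
c=cv2.imread('pics/i_scene.png')[150:320,150:360]; cv2.imwrite('pics/i_crop.png',cv2.resize(c,None,fx=3,fy=3))"
```

```text
t 10.4 pos [ 0.6506 -0.0266  0.1981] R [[-0.003, 0.924, 0.382], [-0.001, 0.382, -0.924], [-1.0, -0.003, -0.0]] j [ 0.2   0.47  0.34  0.   -1.44  1.76] F [ 0.8  1.3 -1.1] open 0.0683
delta [  78.6 -151.7  -14.7] turn -0.3
scene shoulder z 0.0617 rect ((511.19561767578125, 135.61648559570312), (61.239925384521484, 62.56215286254883), 21.656707763671875) 405
  rim 159 ((511.5693359375, 135.63941955566406), 25.15442657470703) 0.0783
  slope [ 0.021 -0.018]
top shoulder z nan rect ((0.0, 0.0), (0.0, 0.0), 0.0) 0
  slope [0. 0.]
  return _methods._mean(a, axis=axis, dtype=dtype,
  ret = ret.dtype.type(ret / rcount)
```

View pics/i_crop.png

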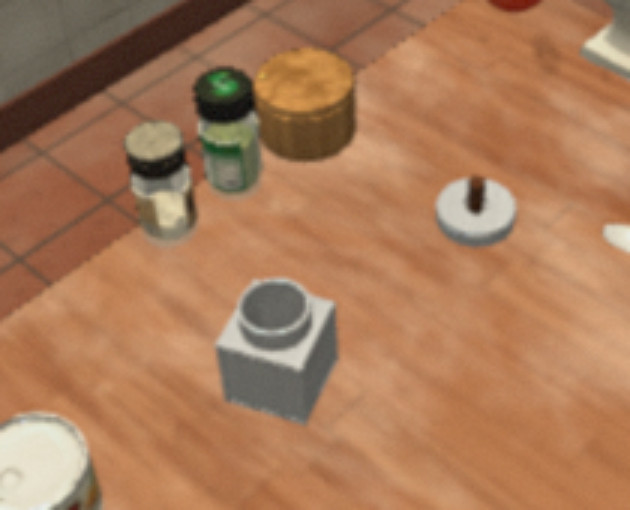

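The canister stands upright at (0.5113, 0.1355): the crop shows its round mouth at (273,310), with the shoulder at 62 mm and the rim at 78 mm. Next is the lid knob.

Request:
{"api": "carry_out", "payload": {"delta_pos": [[0, -60, -4], [20, -110, -8], [50, -152, -12], [80, -152, -12], [80, -152, -12]], "turn": [0, 0, 0, 0, 0]}}

```text
t: 11.12
eef_pos: [0.5034, -0.0701, 0.1188]
tool_rot: [0.91, 1.375, -0.914]
wrist_force: [0.2, 0.6, 0.0]
opening: 0.0687
```

Request:
{"api": "carry_out", "payload": {"delta_pos": [[0, 0, 0], [0, 0, 0]], "turn": [0, 0]}}

```text
t: 11.38
eef_pos: [0.5067, -0.0704, 0.1215]
tool_rot: [0.913, 1.369, -0.911]
wrist_force: [-0.1, 0.5, 0.1]
opening: 0.0684
```

```bash
python3 go.py 0.505 -0.0715 0.027 112.8
```

```text
t 11.38 pos [ 0.5067 -0.0704  0.1215] R [[0.002, 0.922, 0.387], [0.0, 0.387, -0.922], [-1.0, 0.002, 0.001]] j [ 0.17  0.24 -0.2   0.   -1.13  1.8 ] F [-0.1  0.5  0.1] open 0.0684
delta [94.5 -2.2  0.2] turn -0.1
```

Request:
{"api": "carry_out", "payload": {"delta_pos": [[40, -1, 0], [75, -1.5, 0], [95, -1.5, 0], [95, -1.5, 0], [95, -1.5, 0]], "turn": [0, 0, 0, 0, 0]}}

```text
t: 12.0
eef_pos: [0.5054, -0.0713, 0.0266]
tool_rot: [0.913, 1.369, -0.911]
wrist_force: [0.9, -0.2, 0.4]
opening: 0.0685
```

Request:
{"api": "carry_out", "payload": {"delta_pos": [[0, 0, 0], [0, 0, 0], [0, 0, 0], [0, 0, 0], [0, 0, 0]], "turn": [0, 0, 0, 0, 0], "grip": 1, "newtons": 40}}

```text
t: 12.62
eef_pos: [0.5045, -0.0716, 0.0257]
tool_rot: [0.913, 1.37, -0.912]
wrist_force: [-0.3, -0.4, 3.7]
opening: 0.0125
```

Request:
{"api": "carry_out", "payload": {"delta_pos": [[0, 0, 0], [0, 0, 0], [0, 0, 0]], "turn": [0, 0, 0]}}

```text
t: 13.0
eef_pos: [0.5045, -0.0716, 0.0257]
tool_rot: [0.913, 1.37, -0.912]
wrist_force: [-0.3, -1.1, 6.0]
opening: 0.0123
```

Request:
{"api": "carry_out", "payload": {"delta_pos": [[-10, 0, 0], [-30, 0, 0], [-60, 0, 0], [-95, 0, 0], [-125, 0, 0]], "turn": [0, 0, 0, 0, 0]}}

```text
t: 13.62
eef_pos: [0.5037, -0.0712, 0.1514]
tool_rot: [0.913, 1.372, -0.913]
wrist_force: [0.4, -0.2, -3.4]
opening: 0.0123
```

Request:
{"api": "carry_out", "payload": {"delta_pos": [[0, 0, 0], [0, 0, 0], [0, 0, 0]], "turn": [0, 0, 0]}}

```text
t: 14.0
eef_pos: [0.5032, -0.0714, 0.1489]
tool_rot: [0.912, 1.374, -0.914]
wrist_force: [-0.1, -0.4, -1.4]
opening: 0.0125
```

```bash
cat > lid.py <<'E'
from look import *
def lid(tag):
    tcp=env.get_obs()['eef_pos']
    for n in('scene','top'):
        W=cloud(snap(n,tag)); z=W[...,2]; r=np.hypot(W[...,0]-tcp[0],W[...,1]-tcp[1])
        h,e=np.histogram((z[(r<.036)]-tcp[2])*1000,bins=np.arange(-60,20,4)); print(n,'hist',dict(zip(e[:-1].astype(int).tolist(),h.tolist())))
        m=(r<.045)&(z>tcp[2]-.026)&(z<tcp[2]+.001)
        P=W[m]; 
        if len(P)>8: print('  cover',len(P),cv2.minEnclosingCircle(P[:,:2].astype(np.float32)*1000),'top z',np.percentile(P[:,2],[10,50,90]).round(4),'tcp',tcp.round(4))
E
python3 go.py 0.5113 0.1355 0.16 112.8; python3 -c "
from lid import *
lid('k')
from can import can
can('k2')
c=cv2.imread('pics/k_scene.png')[120:320,180:380]; cv2.imwrite('pics/k_crop.png',cv2.resize(c,None,fx=3,fy=3))"
```

```text
t 14.0 pos [ 0.5032 -0.0714  0.1489] R [[-0.003, 0.923, 0.386], [0.0, 0.386, -0.923], [-1.0, -0.003, -0.001]] j [ 0.17  0.22 -0.16 -0.   -1.2   1.8 ] F [-0.1 -0.4 -1.4] open 0.0125
delta [ -11.1   87.3 -187.8] turn -0.1
scene hist {-60: 0, -56: 0, -52: 0, -48: 0, -44: 0, -40: 0, -36: 0, -32: 0, -28: 0, -24: 2, -20: 33, -16: 47, -12: 38, -8: 167, -4: 165, 0: 11, 4: 9, 8: 19, 12: 20}
  cover 455 ((501.3511047363281, -69.39285278320312), 31.772489547729492) top z [0.1338 0.1442 0.146 ] tcp [ 0.5032 -0.0714  0.1489]
top hist {-60: 0, -56: 0, -52: 0, -48: 0, -44: 0, -40: 0, -36: 0, -32: 0, -28: 0, -24: 0, -20: 3, -16: 2, -12: 4, -8: 28, -4: 56, 0: 6, 4: 0, 8: 0, 12: 0}
  cover 98 ((481.3717956542969, -70.13349914550781), 21.838851928710938) top z [0.1414 0.1456 0.1476] tcp [ 0.5032 -0.0714  0.1489]
scene shoulder z 0.0617 rect ((511.35595703125, 135.11607360839844), (61.56573486328125, 63.22936248779297), 22.054807662963867) 410
  rim 156 ((511.7572021484375, 135.71115112304688), 24.883169174194336) 0.0786
  slope [ 0.024 -0.013]
top shoulder z nan rect ((0.0, 0.0), (0.0, 0.0), 0.0) 0
  slope [0. 0.]
  return _methods._mean(a, axis=axis, dtype=dtype,
  ret = ret.dtype.type(ret / rcount)
```

View pics/k_crop.png

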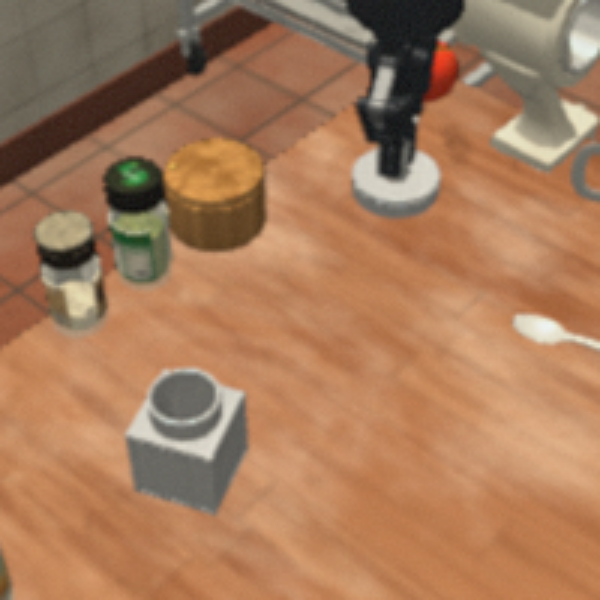

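The pair is held level, with the cover on the lid at crop (396,185), and the canister's mouth is confirmed at (0.5116, 0.1356). I'll carry it over.

Request:
{"api": "carry_out", "payload": {"delta_pos": [[-5, 20, -45], [-10, 43, -90], [-10, 65, -135], [-10, 85, -180], [-10, 87, -188]], "turn": [0, 0, 0, 0, 0]}}

```text
t: 14.82
eef_pos: [0.5117, 0.1382, 0.1598]
tool_rot: [0.91, 1.373, -0.91]
wrist_force: [-0.2, -0.9, -1.9]
opening: 0.012
```

Request:
{"api": "carry_out", "payload": {"delta_pos": [[0, 0, 0], [0, 0, 0], [0, 0, 0], [0, 0, 0]], "turn": [0, 0, 0, 0]}}

```text
t: 15.32
eef_pos: [0.5119, 0.1349, 0.1604]
tool_rot: [0.913, 1.371, -0.913]
wrist_force: [-0.2, -0.2, -2.3]
opening: 0.0124
```

```bash
python3 go.py 0.5116 0.1356 0.11 112.8; python3 -c "
from lid import *
lid('l')"
```

```text
t 15.32 pos [0.5119 0.1349 0.1604] R [[0.0, 0.923, 0.385], [0.0, 0.385, -0.923], [-1.0, 0.0, 0.0]] j [ 0.55  0.25 -0.08  0.   -1.24  1.41] F [-0.2 -0.2 -2.3] open 0.0124
delta [50.4 -0.  -0.8] turn -0.2
scene hist {-60: 0, -56: 0, -52: 0, -48: 0, -44: 0, -40: 0, -36: 0, -32: 0, -28: 0, -24: 3, -20: 46, -16: 54, -12: 58, -8: 296, -4: 175, 0: 10, 4: 19, 8: 26, 12: 24}
  cover 633 ((510.2661437988281, 139.7141571044922), 31.162107467651367) top z [0.1453 0.1556 0.1571] tcp [0.5119 0.1349 0.1604]
top hist {-60: 0, -56: 0, -52: 0, -48: 0, -44: 0, -40: 0, -36: 0, -32: 0, -28: 0, -24: 1, -20: 3, -16: 7, -12: 6, -8: 69, -4: 98, 0: 2, 4: 1, 8: 1, 12: 0}
  cover 186 ((505.06414794921875, 134.4778594970703), 29.33880043029785) top z [0.1525 0.1566 0.1589] tcp [0.5119 0.1349 0.1604]
```

Request:
{"api": "carry_out", "payload": {"delta_pos": [[20, 0, -0.8], [38, 0, -0.8], [48, 0, -0.8], [51, 0, -0.8], [51, 0, -0.8]], "turn": [0, 0, 0, 0, 0]}}

```text
t: 16.05
eef_pos: [0.5119, 0.1364, 0.1097]
tool_rot: [0.913, 1.371, -0.912]
wrist_force: [-0.1, -0.1, -1.9]
opening: 0.0121
```

Request:
{"api": "carry_out", "payload": {"delta_pos": [[3, 0, 0], [6, 0, 0], [9, 0, 0], [10, 0, 0], [10, 0, 0]], "turn": [0, 0, 0, 0, 0]}}

```text
t: 16.68
eef_pos: [0.5116, 0.1363, 0.0993]
tool_rot: [0.912, 1.371, -0.913]
wrist_force: [-0.3, 0.3, -2.1]
opening: 0.0125
```

Request:
{"api": "carry_out", "payload": {"delta_pos": [[2, 0, 0], [4, 0, 0], [6, 0, 0], [7, 0, 0], [7, 0, 0]], "turn": [0, 0, 0, 0, 0]}}

```text
t: 17.3
eef_pos: [0.5114, 0.1362, 0.0921]
tool_rot: [0.912, 1.371, -0.913]
wrist_force: [0.3, -0.5, -2.6]
opening: 0.0124
```

Request:
{"api": "carry_out", "payload": {"delta_pos": [[1, 0, 0], [2, 0, 0], [2.5, 0, 0], [2.5, 0, 0]], "turn": [0, 0, 0, 0]}}

```text
t: 17.8
eef_pos: [0.5122, 0.1364, 0.0918]
tool_rot: [0.913, 1.369, -0.911]
wrist_force: [-5.3, -1.1, 10.0]
opening: 0.0126
```

```bash
python3 -c "
from lid import *
lid('m')
c=cv2.imread('pics/m_scene.png')[190:320,160:320]; cv2.imwrite('pics/m_crop.png',cv2.resize(c,None,fx=4,fy=4))"
```

```text
scene hist {-60: 40, -56: 29, -52: 35, -48: 31, -44: 34, -40: 39, -36: 34, -32: 138, -28: 5, -24: 2, -20: 34, -16: 42, -12: 53, -8: 246, -4: 168, 0: 11, 4: 14, 8: 20, 12: 24}
  cover 547 ((510.0991516113281, 140.30747985839844), 31.590192794799805) top z [0.0774 0.0872 0.0888] tcp [0.5122 0.1364 0.0918]
top hist {-60: 0, -56: 7, -52: 2, -48: 5, -44: 3, -40: 4, -36: 7, -32: 43, -28: 17, -24: 0, -20: 3, -16: 11, -12: 7, -8: 52, -4: 74, 0: 3, 4: 0, 8: 0, 12: 0}
  cover 154 ((501.9523010253906, 133.56805419921875), 28.66213035583496) top z [0.0791 0.0876 0.0901] tcp [0.5122 0.1364 0.0918]
```

View pics/m_crop.png

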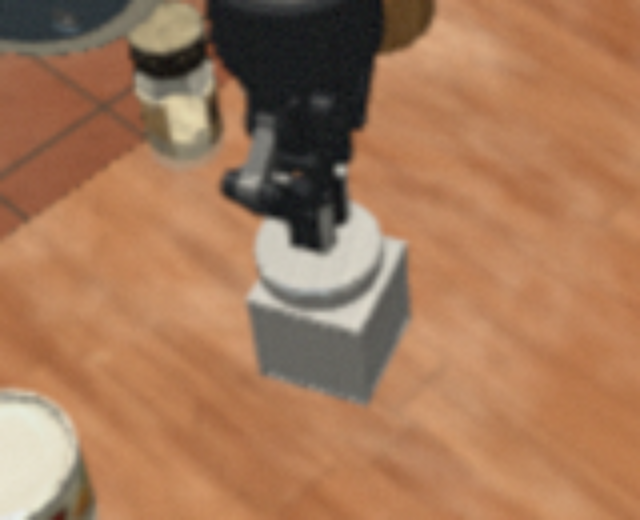

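The lid is home: contact comes at TCP 91.8 mm (expected 91.7) with the cover top at 87.5 mm. I'll unload, open, rise and look.

Request:
{"api": "carry_out", "payload": {"delta_pos": [[-2, 0, 0], [-2, 0, 0], [-2, 0, 0]], "turn": [0, 0, 0]}}

```text
t: 18.27
eef_pos: [0.5117, 0.1363, 0.0918]
tool_rot: [0.913, 1.371, -0.912]
wrist_force: [-0.8, -0.3, 1.3]
opening: 0.0123
```

Request:
{"api": "carry_out", "payload": {"delta_pos": [[0, 0, 0], [0, 0, 0], [0, 0, 0], [0, 0, 0], [0, 0, 0]], "turn": [0, 0, 0, 0, 0], "grip": -1}}

```text
t: 18.9
eef_pos: [0.5116, 0.1363, 0.0918]
tool_rot: [0.913, 1.371, -0.913]
wrist_force: [0.3, 0.0, -0.3]
opening: 0.0855
```

Request:
{"api": "carry_out", "payload": {"delta_pos": [[-20, 0, 0], [-50, 0, 0], [-70, 0, 0], [-70, 0, 0], [-70, 0, 0]], "turn": [0, 0, 0, 0, 0]}}

```text
t: 19.52
eef_pos: [0.511, 0.1362, 0.1609]
tool_rot: [0.912, 1.372, -0.914]
wrist_force: [-0.1, 0.6, 0.1]
opening: 0.0855
```

```bash
cat > cov.py <<'E'
from look import *
def cov(tag,x=.5115,y=.1365):
    for n in('scene','top'):
        W=cloud(snap(n,tag)); z=W[...,2]; r=np.hypot(W[...,0]-x,W[...,1]-y)
        C=W[(r<.05)&(z>.0835)&(z<.092)]; K=W[(r<.02)&(z>.096)&(z<.118)]
        print(n,len(C))
        if len(C)>8:
            print('  cover',cv2.minEnclosingCircle(C[:,:2].astype(np.float32)*1000),np.median(C[:,2]).round(4),'slope',np.linalg.lstsq(np.c_[C[:,:2],np.ones(len(C))],C[:,2],rcond=None)[0][:2].round(3))
        if len(K): print('  knob',K.mean(0).round(4),K[:,2].max().round(4),len(K))
E
python3 go.py 0.5115 0.1356 0.065 112.8;python3 -c "
from cov import *
cov('n')
c=cv2.imread('pics/n_scene.png')[190:320,160:320]; cv2.imwrite('pics/n_crop.png',cv2.resize(c,None,fx=4,fy=4))"
```

```text
t 19.52 pos [0.511  0.1362 0.1609] R [[-0.001, 0.923, 0.386], [-0.0, 0.386, -0.923], [-1.0, -0.001, -0.0]] j [ 0.56  0.25 -0.08 -0.   -1.24  1.41] F [-0.1  0.6  0.1] open 0.0855
delta [95.9  0.4  0.8] turn -0.1
scene 543
  cover ((510.3839111328125, 139.70611572265625), 31.13213539123535) 0.0874 slope [ 0.004 -0.006]
  knob [0.5099 0.1389 0.1082] 0.1158 72
top 250
  cover ((510.04840087890625, 138.28213500976562), 30.571008682250977) 0.0881 slope [-0.028  0.009]
  knob [0.5076 0.133  0.1034] 0.1134 8
```

View pics/n_crop.png

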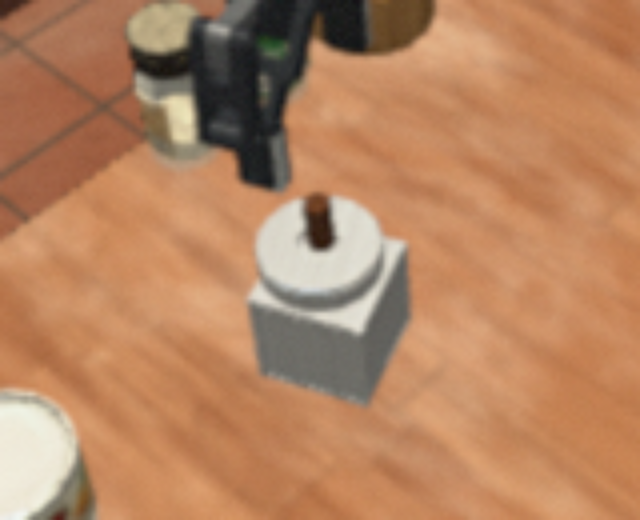

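Both views agree: the cover is level at (0.510, 0.139), its top is at 87.8 mm, and the knob shows through with its top near 114–116 mm. I'll descend around the cover's rim.

Request:
{"api": "carry_out", "payload": {"delta_pos": [[10, 0, -2.8], [40, 0, -2.8], [70, 0, -2.8], [88, 0, -2.8], [88, 0, -2.8]], "turn": [0, 0, 0, 0, 0]}}

```text
t: 20.25
eef_pos: [0.5089, 0.1382, 0.0716]
tool_rot: [0.91, 1.373, -0.916]
wrist_force: [-0.0, 0.3, 1.0]
opening: 0.0854
```

Request:
{"api": "carry_out", "payload": {"delta_pos": [[3, 0, 0], [7, 0, 0], [7, 0, 0], [7, 0, 0]], "turn": [0, 0, 0, 0]}}

```text
t: 20.75
eef_pos: [0.5106, 0.1389, 0.0671]
tool_rot: [0.913, 1.371, -0.912]
wrist_force: [-0.1, -0.5, 0.7]
opening: 0.0852
```

Request:
{"api": "carry_out", "payload": {"delta_pos": [[0, 0, 0], [0, 0, 0], [0, 0, 0], [0, 0, 0], [0, 0, 0]], "turn": [0, 0, 0, 0, 0], "grip": 1, "newtons": 30}}

```text
t: 21.38
eef_pos: [0.5107, 0.1387, 0.0673]
tool_rot: [0.912, 1.37, -0.912]
wrist_force: [-1.1, -1.7, 5.2]
opening: 0.0609
```

Request:
{"api": "carry_out", "payload": {"delta_pos": [[-1, 0, 0], [-2, 0, 0], [-4, 0, 0], [-7, 0, 0], [-10, 0, 0]], "turn": [0, 0, 0, 0, 0]}}

```text
t: 22.0
eef_pos: [0.5105, 0.139, 0.077]
tool_rot: [0.913, 1.371, -0.912]
wrist_force: [0.1, 0.6, -1.1]
opening: 0.061
```

```bash
python3 -c "
from look import *
print(env.get_obs()['wrist_force'])
snap('scene','o')
c=cv2.imread('pics/o_scene.png')[190:320,160:320]; cv2.imwrite('pics/o_crop.png',cv2.resize(c,None,fx=4,fy=4))"
```

```text
[ 0.06827706  0.55877419 -1.09642876]
```

View pics/o_crop.png

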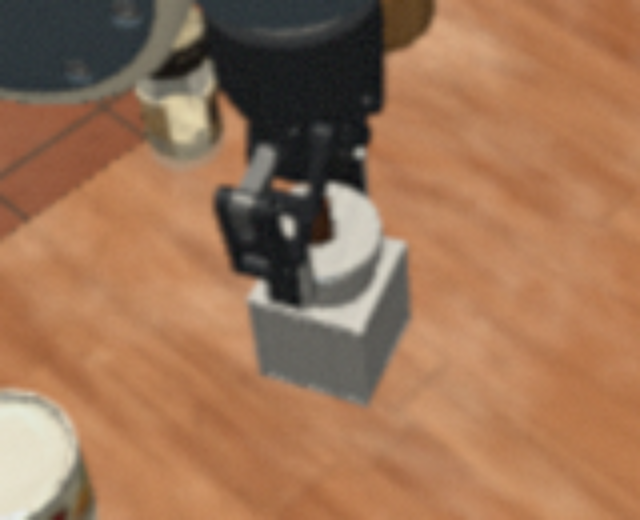

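The load is about 1 N, so only the cover (0.8 N) is rising; the crop shows it lifted with the knob still inside. I'll lift on straight up.

Request:
{"api": "carry_out", "payload": {"delta_pos": [[-10, 0, 0], [-22, 0, 0], [-35, 0, 0], [-50, 0, 0], [-65, 0, 0]], "turn": [0, 0, 0, 0, 0]}}

```text
t: 22.68
eef_pos: [0.5106, 0.1389, 0.1431]
tool_rot: [0.913, 1.371, -0.912]
wrist_force: [-0.0, 0.6, -1.5]
opening: 0.061
```

Request:
{"api": "carry_out", "payload": {"delta_pos": [[-14, 0, 0], [-22, 0, 0], [-26, 0, 0], [-26, 0, 0], [-26, 0, 0]], "turn": [0, 0, 0, 0, 0]}}

```text
t: 23.3
eef_pos: [0.5101, 0.1388, 0.1672]
tool_rot: [0.912, 1.372, -0.914]
wrist_force: [-0.1, -0.9, -1.0]
opening: 0.0612
```

```bash
python3 -c "
from look import *
o=env.get_obs(); print(o['t'],o['eef_pos'],o['wrist_force'],o['opening'])
W=cloud(snap('scene','p')); z=W[...,2]; r=np.hypot(W[...,0]-.5115,W[...,1]-.137)
for nm,a,b,R in(('cover top',.183,.194,.034),('lid flange',.0815,.0875,.03),('shoulder',.057,.067,.045),('knob',.09,.118,.014)):
    P=W[(r<R)&(z>a)&(z<b)]
    if len(P)>5: print(nm,len(P),np.median(P[:,2]).round(4),P[:,2].max().round(4),'ctr',cv2.minEnclosingCircle(P[:,:2].astype(np.float32)*1000),'slope',np.linalg.lstsq(np.c_[P[:,:2],np.ones(len(P))],P[:,2],rcond=None)[0][:2].round(3))
c=cv2.imread('pics/p_scene.png')[150:320,150:360]; cv2.imwrite('pics/p_crop.png',cv2.resize(c,None,fx=3,fy=3))"
```

```text
23.3 [0.51013773 0.13875182 0.16719637] [-0.06122166 -0.91763973 -1.04950729] 0.061248720675859646
cover top 379 0.1873 0.1938 ctr ((506.3154296875, 135.28163146972656), 31.832740783691406) slope [ 0.015 -0.023]
lid flange 305 0.0837 0.0875 ctr ((511.97821044921875, 136.68653869628906), 25.33048439025879) slope [ 0.006 -0.003]
shoulder 340 0.0617 0.0668 ctr ((510.11773681640625, 135.47616577148438), 41.83831787109375) slope [ 0.009 -0.002]
knob 85 0.108 0.1161 ctr ((511.47430419921875, 137.1002197265625), 7.577208042144775) slope [ 0.579 -0.96 ]
```

View pics/p_crop.png

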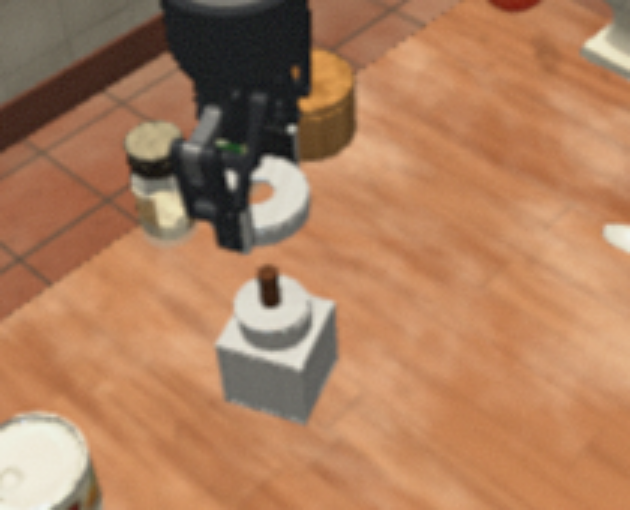

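The crop shows the inner lid seated with its knob at (268,285). The cover is held level at (270,195), 100 mm up, so I'll hand in.

```bash
python3 -c "
from station import env
print(env.hand_in())"
```

```text
the job is handed in; nothing more can be done
None
```

The job is done and handed in at about 23 s on the robot's clock, with the gripper still holding the cover above the closed canister.

- **Canister:** I gripped it by the end of its neck, shook it until it hung nearly upright, and set it on its base edge. It settled flat when I let go. It hung up partway twice before that: at about 20° of swing, until the shaking freed it, and about 13° off vertical, when a light press on the bench did not right it.
- **Lids:** I carried the pair by the knob and lowered it until it touched at the expected height, with the cover still on. I then took the cover by its rim and lifted it alone; the load was about 1 N, against 0.8 N for the cover.

Last checks:

| Check | Measured | Expected |
|---|---|---|
| Inner lid flange top | 83.7 mm, level | 84 mm |
| Canister shoulder | 61.7 mm, level | 62 mm |
| Cover top | 187.3 mm, level to about 1.5° | about 100 mm above where it sat |

- **Limits:** The highest wrist force seen at the end of any move was about 11 N.
- **Not fully checked:** The last measurement used only the scene camera. The arm hid the canister from the top camera when I measured its mouth, so that position also came from the scene view alone. I did not measure the salt cellar, dredger or tin again, but the arm stayed clear of them.
- **Disagreement:** The gripper's opening read 0.5–1.6 mm under the true widths of the neck, knob and cover.

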